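# Close the sample chamber: lid on, three clips snug

## Task

Put the loose lid on the round sample chamber, setting it down gently so that it sits flat on the pads of the rim, then fold the three hinged clips over it one by one and press each down until its rubber foot bears snugly on the lid and the clip stays there by itself. Snug, not hard: the lid is brittle. Leave the other things on the bench where they are.

Things in the scene. Friction and masses are not known exactly. Their poses are not given: they have to be found in the camera images.
- chamber: round open grey pot, fixed: outer diameter 144 mm, bore 128 mm, rim 60 mm high. Origin: centre of its underside on the bench, z up. Around it stand three steel clips: clip_a towards its +x axis, clip_b and clip_c 120 and 240 degrees on (counter-clockwise from above). Their level hinge pins lie tangent to the pot, 92 mm from its axis, 84 mm above the bench, in brackets reaching out to 99 mm.
- rim (a point): centre of the chamber's mouth, level with the rim, 60 mm above the bench. Three springy rubber pads on the rim, one below each clip, stand 4 mm above it and carry the lid (about 3.5 N per mm each). The seated lid's plug is in the bore with 4 mm play all round and its origin is 56 mm above the chamber's, sinking 1 to 3 mm as it is clamped.
- lid: loose round white plastic lid, about 220 g, brittle, lying knob up on the bench. Origin: centre of the plug's underside, z up through the knob. Plug 120 mm diameter (112 at its lower edge), 8 mm deep; above it a disc 140 mm diameter, 8 mm thick (z 8 to 16 mm), a neck and a black knob. It may sit at any turn about z.
- knob (a point): middle of the lid's round black knob, on its axis, 35 mm above the lid's origin; knob 28 mm diameter, from z 24 to 46 mm
- clip_a: steel flap 24 mm wide, 4 mm thick, 60 mm long. Origin on the hinge pin, mid-width; z along the flap to its free end, x normal to its outer face, y along the pin. Starts leaning outward 6 to 20 degrees from upright; folds in over the lid till about level (stops: 34 degrees outward, 106 inward of upright). Stiff hinge: 0.22 N m dry friction, so it stays where left. Each clip moves alone.
- ridge_a (a point): crest of clip_a's thumb ridge, an 8 mm thick bar across the outer face, 50 mm from the hinge, 7 mm out from the flap's mid-plane: press here. About 4.4 N turns the clip; once its foot bears on the lid the push climbs about 1.6 N per mm as the rim pad gives. 6.5 N is barely snug, 8 N good; at 11 N the lid is in danger.
- screwhole_a (a point): mid-plane of clip_a, 32 mm from the hinge, where a rubber foot (13 mm wide) on a set screw stands out of the inner face. Setting unknown, fixed, differs between clips: foot end 8 to 16 mm from here, so it meets the lid from 8 degrees short of level to 8 past it. Snug: it bears on the lid with at least 2.5 N after letting go; above 11 N under a foot the lid is damaged.
- clip_b: second clip, same as clip_a
- ridge_b (a point): the same ridge crest on clip_b
- screwhole_b (a point): the same point on clip_b, which has its own foot setting
- clip_c: third clip, same as clip_a
- ridge_c (a point): the same ridge crest on clip_c
- screwhole_c (a point): the same point on clip_c, which has its own foot setting
- reagent_bottle: bystander: capped bottle, 56 mm diameter, 115 mm tall; origin at the centre of its underside
- beaker: bystander: glass beaker, 72 mm diameter, 85 mm tall; origin at the centre of its underside
- tube_rack: bystander: green rack with capped tubes, 75 x 170 mm, 74 mm tall; origin at the centre of its underside
Not all that is in view belongs to the job. Several things have the shape of the chamber; the one meant has the colours described above.

How it is judged:
By the outcome, as a careful person would: the job done as asked, in the order asked, and still so for the second after the job is handed in, with the robot touching nothing.
It also fails if it takes over 72 s, if anything falls off the work surface, if the arm or the gripper's body presses on something with over 40 N, if the wrist force passes 120 N, or if a joint passes its speed limit or range.

## Robot

A 7-joint arm with a two-finger parallel gripper is mounted at the origin on the work surface. World frame = base frame: x ahead of the robot, y to its left, z up, the work surface at z = 0. Lengths are in m, angles in degrees, forces in N, time in s.
With the tool pointing down it reaches from about 0.425 to 0.8 m from the base axis. Payload 8.3 kg.
Tool frame: the origin (TCP) lies where the fingers leave the gripper's body, on its centre line; the fingertips stand arm.tip_extent ahead of it and the grasp point (between the pads) lies 54 mm ahead of it (arm.tip_extent is the distance from the TCP to the fingertips, in m); y points along the fingers, x is the direction in which the jaws open and shut, and the axes are right-handed (so a half turn about y gives the same grasp; the last joint's range is limited). The gripper opens to 85 mm and grips with 20 to 120 N. Pads are 22 mm wide; open, the fingers measure 114 mm over their backs; the gripper's body (76 mm by 85 mm) begins 54 mm behind the grasp point. The pads swing forward as they close: fully open they stand 13 mm farther back than shut.
Start: joints at [73.23, 21.967, 0.94, 78.501, -0.361, 79.538, -2.664], TCP at [0.142, -0.609, 0.304] pointing down, gripper open.
Joint ranges: [-169.22, 169.22], [-14.56, 117.87], [-87.37, 89.26], [10.42, 133.3], [-82.24, 262.24], [0.94, 117.77], [-172.7, 172.7]. Speed limits (degrees/s): [136.94, 136.94, 172.46, 172.46, 180, 180, 180].

## Interface

Orientations are given as a 3x3 rotation matrix whose columns are the frame's x, y, z axes.
In Python, from workcell import arm, let_go, close, inverse_kinematics, eyes, sign_off, status gives the robot as it stands. The module is installed in compiled form; this text tells all that it offers. Calls block until the motion is done:
- arm.move_to(position, orientation): joint-space move of the TCP to a pose.
- arm.move_straight(position, frame=None, feed=0.15, guard=None): straight line of the TCP; frame=None keeps the orientation; feed is the mean speed in m/s. With guard (N) it stops when the force on the tool has changed by that much, and returns True; else False.
- arm.set_joints(angles): joint-space move.
- let_go() and close(): open the fingers fully, or close them until they stop; the grip force is fixed at half the most.
- arm.sleep(seconds).
- inverse_kinematics(position, orientation): joint angles nearest the present ones, or None.
- eyes.snapshot(name): name is "scene" or "top" or "wrist"; returns a dict with "img" (384x512x3 uint8, red, green, blue), "intrinsics" (3x3 intrinsics, pixels), "eye" and "attitude" of the camera in the world; the wrist camera has in their place "tool_from_camera" (4x4, takes a point from camera to tool coordinates, whose origin is the TCP and whose axes are the tool frame's). Camera axes: x right, y down, z forward; pixel columns grow to the right and rows downward; lengths in m; the calibration is good to about 2 mm. A picture is of the moment at which its call begins: read the wrist's pose just before it. There is no depth.
A pose or a line that the arm cannot do raises arm.MotionError and nothing moves.
- sign_off(): hands the job in, once; it reports no verdict.
Readings, each from a call of its own:
- status.current_t(): time.
- status.current_joint_pos(): joint angles.
- status.current_qvel(): joint speeds.
- status.current_joint_efforts(): joint torques, N m.
- status.current_tcp_pos(): TCP position.
- status.current_eef_rot(): TCP orientation.
- status.current_wrist_force(): force on the tool from outside, world axes, zero at the start.
- status.current_torque(): the same for the moment, N m.
- status.current_width(): finger opening in m.
Only numpy, scipy, OpenCV 4.12 (cv2) and the standard library are available. Lean on these libraries where they do the work, as an engineer would, in place of code of your own. Each camera call takes 0.05 s, during which the arm holds its last target.

## Working session

There is one attempt and no reset: what is moved stays moved. The work goes in short steps, each a Python script; the robot and the scene stay as the last script left them, time stands still between calls to the robot, and variables do not carry over. Pictures are saved under pics/ and viewed, and the job is handed in when it is done.

```bash
mkdir -p pics; ls
python3 - <<'E'
from workcell import arm, eyes, status
import cv2, numpy as np
for n in ("scene","top","wrist"):
    s=eyes.snapshot(n); cv2.imwrite(f"pics/{n}0.png",s["img"][:,:,::-1])
    np.savez(f"pics/{n}0.npz",**s)
    print(n,s["intrinsics"].tolist(), {k:np.round(v,4).tolist() for k,v in s.items() if k not in("img","intrinsics")})
print(status.current_t(),arm.tip_extent,status.current_tcp_pos(),status.current_eef_rot())
E
```

```text
pics
scene [[353.5254252795579, 0.0, 258.0111769984873], [0.0, 353.5254252795579, 195.7745320218859], [0.0, 0.0, 1.0]] {'eye': [1.3681, 0.3981, 0.8871], 'attitude': [[-0.452, 0.5808, -0.6771], [0.892, 0.2952, -0.3422], [0.0011, -0.7587, -0.6515]]}
top [[441.97365726219857, 0.0, 257.0955279515557], [0.0, 441.97365726219857, 186.7637922066996], [0.0, 0.0, 1.0]] {'eye': [0.4661, -0.0097, 1.5059], 'attitude': [[0.029, -0.9987, 0.0428], [-0.9996, -0.0287, 0.008], [-0.0067, -0.043, -0.9991]]}
wrist [[335.5193629213651, 0.0, 252.0473298924806], [0.0, 335.5193629213651, 196.28453106393954], [0.0, 0.0, 1.0]] {'tool_from_camera': [[1.0, 0.0003, 0.0005, 0.0004], [-0.0004, -0.2849, 0.9586, -0.0702], [0.0005, -0.9586, -0.2849, 0.0725], [0.0, 0.0, 0.0, 1.0]]}
0.15 0.0726 [ 0.14235059 -0.60829498  0.30310353] [[ 2.27872943e-01 -3.63852281e-04  9.73690808e-01]
 [-9.73689688e-01  1.47699854e-03  2.27873233e-01]
 [-1.52105209e-03 -9.99998843e-01 -1.77112106e-05]]
```

View pics/scene0.png

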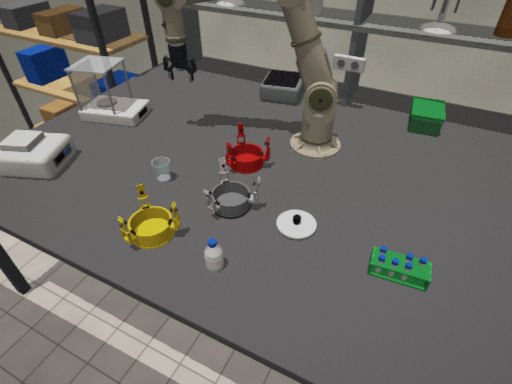

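View pics/top0.png

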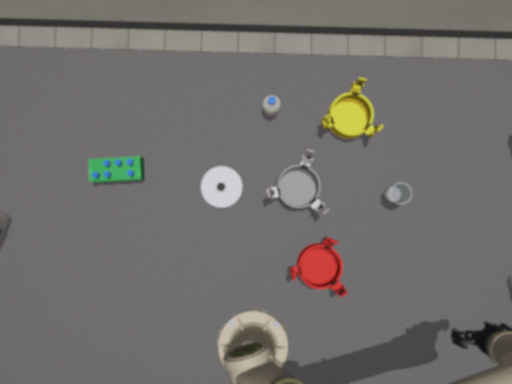

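View pics/wrist0.png

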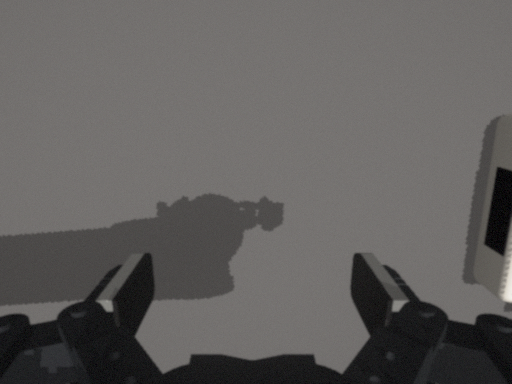

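Run:
```python
import cv2, numpy as np
a=cv2.imread("pics/top0.png")[140:225,190:340]; a=cv2.resize(a,None,fx=5.3,fy=5.3,interpolation=cv2.INTER_CUBIC)
cv2.imwrite("pics/c1.png",a)
a=cv2.imread("pics/scene0.png")[145:245,190:325]; a=cv2.resize(a,None,fx=5.9,fy=5.9,interpolation=cv2.INTER_CUBIC)
cv2.imwrite("pics/c2.png",a)
```

```text
(no output)
```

View pics/c1.png

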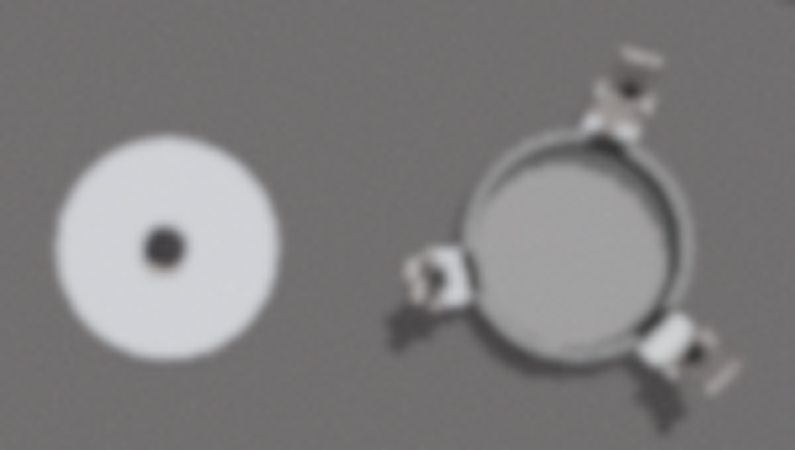

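View pics/c2.png

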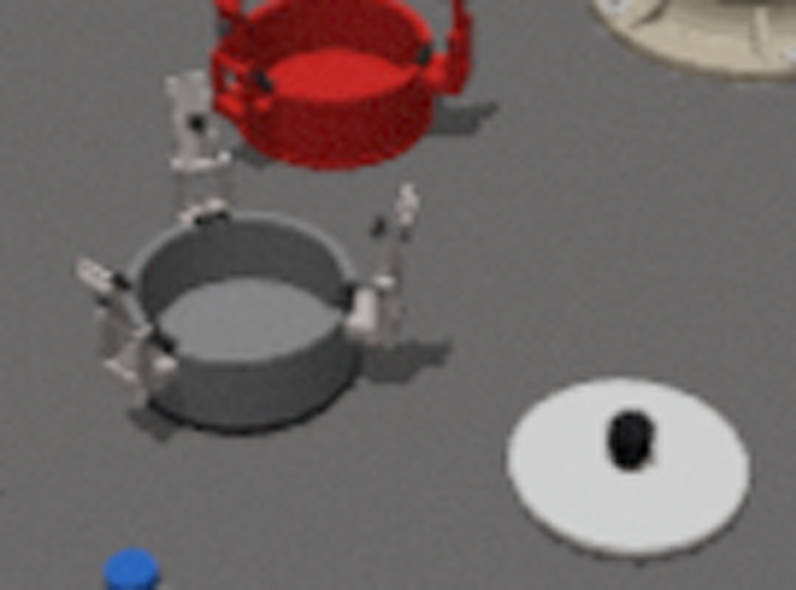

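```bash
cat > h.py <<'E'
import numpy as np, cv2
from workcell import arm, let_go, close, inverse_kinematics, eyes, sign_off, status
def campose(s):
    """world_from_camera R,t, K"""
    if "eye" in s: return np.array(s["attitude"]),np.array(s["eye"]),np.array(s["intrinsics"])
    T=np.array(s["tool_from_camera"]); R=s["tR"]; p=s["tp"]
    return R@T[:3,:3], p+R@T[:3,3], np.array(s["intrinsics"])
def ray(s,u,v,z):
    R,t,K=campose(s); d=R@np.linalg.solve(K,[u,v,1.]); return t+d*(z-t[2])/d[2]
def proj(s,P):
    R,t,K=campose(s); c=(np.atleast_2d(P)-t)@R; q=c@K.T; return q[:,:2]/q[:,2:]
def snap(n,f):
    p=np.array(status.current_tcp_pos());R=np.array(status.current_eef_rot())
    s=dict(eyes.snapshot(n)); s["tp"]=p;s["tR"]=R
    np.savez("pics/"+f+".npz",**s); cv2.imwrite("pics/"+f+".png",s["img"][:,:,::-1]); return s
def load(f): return dict(np.load("pics/"+f+".npz"))
def down(phi):
    """tool y down, tool z (horizontal) pointing at world angle phi deg"""
    z=np.array([np.cos(np.radians(phi)),np.sin(np.radians(phi)),0]); y=np.array([0,0,-1.])
    return np.column_stack([np.cross(y,z),y,z])
E
python3 - <<'E'
from h import *
s=load("top0"); print("lid",ray(s,190+165/5.3,140+248/5.3,.016*0+.04),"pot",ray(s,190+579/5.3,140+245/5.3,.06))
for n,(u,v) in dict(c1=(610,128),c2=(468,275),c3=(655,340)).items(): print(n,ray(s,190+u/5.3,140+v/5.3,.084))
s=load("scene0"); print("knob",ray(s,190+630/5.9,145+437/5.9,.035),"pot",ray(s,190+246/5.9,145+288/5.9,.06))
lid=ray(load("top0"),221.1,186.8,.035); pot=ray(load("top0"),299,186,.06)
for phi in range(-180,180,30):
    print(phi,inverse_kinematics([pot[0],pot[1],.35],down(phi)) is not None,inverse_kinematics([lid[0],lid[1],.1],down(phi)) is not None)
E
```

```text
lid [0.52540506 0.12140347 0.04      ] pot [ 0.5337854  -0.13600354  0.06      ]
c1 [ 0.60444348 -0.15097853  0.084     ]
c2 [ 0.51250584 -0.06704316  0.084     ]
c3 [ 0.47636883 -0.18135236  0.084     ]
knob [0.53177172 0.12477272 0.035     ] pot [ 0.54190683 -0.12610646  0.06      ]
-180 True True
-150 True True
-120 True True
-90 True True
-60 True True
-30 True True
0 True True
30 True True
60 True True
90 True True
120 True True
150 True True
```

Run:
```python
from h import *
arm.move_to([.585,-.13,.33],down(0)); snap("wrist","w1"); 
arm.move_to([.58,.12,.28],down(0)); snap("wrist","w2"); print(status.current_t(), status.current_joint_pos())
```

```text
3.575 [  11.05210194   22.06197895  -33.91233468   84.77728029   12.49817375
   76.92852661 -113.95454219]
```

View pics/w1.png

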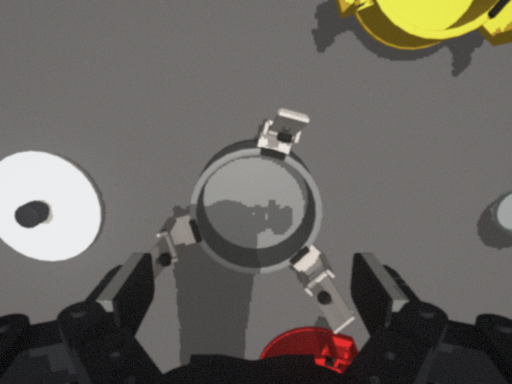

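View pics/w2.png

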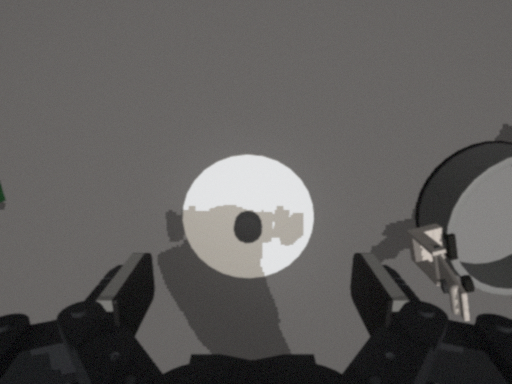

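Run:
```python
from h import *
s=load("w2"); g=cv2.cvtColor(s["img"],cv2.COLOR_RGB2GRAY)
m=(g>140).astype(np.uint8); m[:,330:]=0
cs,_=cv2.findContours(m,cv2.RETR_EXTERNAL,cv2.CHAIN_APPROX_NONE); c=max(cs,key=cv2.contourArea)[:,0]
h=cv2.convexHull(c)[:,0]
P=np.array([ray(s,u,v,.016) for u,v in h]); A=np.c_[2*P[:,:2],np.ones(len(P))]; x=np.linalg.lstsq(A,(P[:,:2]**2).sum(1),rcond=None)[0]
print("lid",x[:2],np.sqrt(x[2]+x[:2]@x[:2]))
print("knob top",ray(s,248,227,.035))
a=cv2.imread("pics/w1.png")[95:345,140:370]; cv2.imwrite("pics/c3.png",cv2.resize(a,None,fx=2.4*1.0,fy=2.4,interpolation=cv2.INTER_CUBIC))
```

```text
lid [0.52909674 0.12115825] 0.06971133469901454
knob top [0.52749963 0.121172   0.035     ]
```

View pics/c3.png

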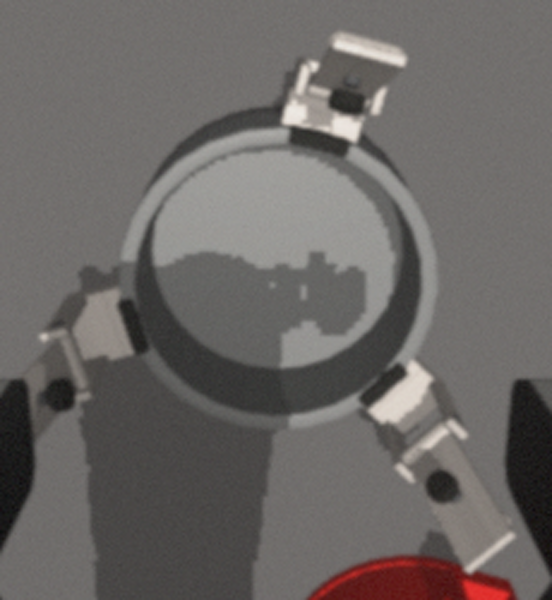

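Run:
```python
from h import *
from scipy.optimize import least_squares
s=load("w1")
f=lambda p:(140+(p[0]+.5)/2.4-.5,95+(p[1]+.5)/2.4-.5)
E=[(122,265),(438,285),(250,130),(285,429),(416,207),(150,375),(340,418)]
P=np.array([ray(s,*f(e),.06) for e in E])
r=least_squares(lambda q:np.hypot(P[:,0]-q[0],P[:,1]-q[1])-.072,[.53,-.13]); c=r.x; print(c,r.fun*1e3)
pads=[(320,140),(133,326),(382,383)]
for p in pads:
    d=ray(s,*f(p),.064)[:2]-c; print(np.hypot(*d),np.degrees(np.arctan2(d[1],d[0])))
ang=[np.degrees(np.arctan2(*(ray(s,*f(p),.064)[:2]-c)[::-1])) for p in pads]
print("mean",[(ang[i]-[0,120,-120][i]+180)%360-180 for i in range(3)])
# cross check with top image
```

```text
[ 0.53562911 -0.13553562] [-2.12765205 -0.15888188 -0.23203797 -1.13650176 -1.26431904  0.74675456
 -0.58335169]
0.06945736367774334 -14.77142482095045
0.06694493239668094 104.34608853438048
0.06576565870413974 -133.11990082389133
mean [np.float64(-14.771424820950443), np.float64(-15.653911465619501), np.float64(-13.119900823891328)]
```

```bash
cat > ov.py <<'E'
from h import *
import sys
def overlay(s,c,phi0,lean,out,box,f):
    im=s["img"][:,:,::-1].copy(); im=cv2.resize(im,None,fx=f,fy=f,interpolation=cv2.INTER_CUBIC)
    def L(P,col,cl=False): 
        q=((proj(s,P)+.5)*f-.5); cv2.polylines(im,[np.round(q*8).astype(np.int32)],cl,col,1,cv2.LINE_AA,3)
    t=np.linspace(0,2*np.pi,80)
    for r,z in((.072,.06),(.064,.06)): L(np.c_[c[0]+r*np.cos(t),c[1]+r*np.sin(t),0*t+z],(0,255,0),True)
    for i in range(3):
        a=np.radians(phi0+120*i); e=np.array([np.cos(a),np.sin(a),0]);y=np.array([-e[1],e[0],0]); b=np.radians(-lean[i])
        H=np.array([c[0],c[1],.084])+.092*e; d=-np.sin(b)*e+np.array([0,0,np.cos(b)]); n=np.cos(b)*e+np.array([0,0,np.sin(b)])
        L(np.array([H-.012*y,H+.012*y,H+.012*y+.06*d,H-.012*y+.06*d]),(255,0,255),True)
        L(np.array([H+.05*d+.007*n-.012*y,H+.05*d+.007*n+.012*y]),(0,255,255))
        S=H+.032*d; L(np.array([S,S-.012*n]),(255,128,0))
    x0,y0,x1,y1=[int(v*f) for v in box]; cv2.imwrite(out,im[y0:y1,x0:x1])
E
python3 - <<'E'
from ov import *
c=(.5356,-.1355);le=[13,13,13]
overlay(load("w1"),c,-14.5,le,"pics/o1.png",(140,95,370,345),2.4)
overlay(load("scene0"),c,-14.5,le,"pics/o2.png",(190,145,290,225),7)
overlay(load("top0"),c,-14.5,le,"pics/o3.png",(255,140,340,225),7)
E
```

```text
(no output)
```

View pics/o1.png

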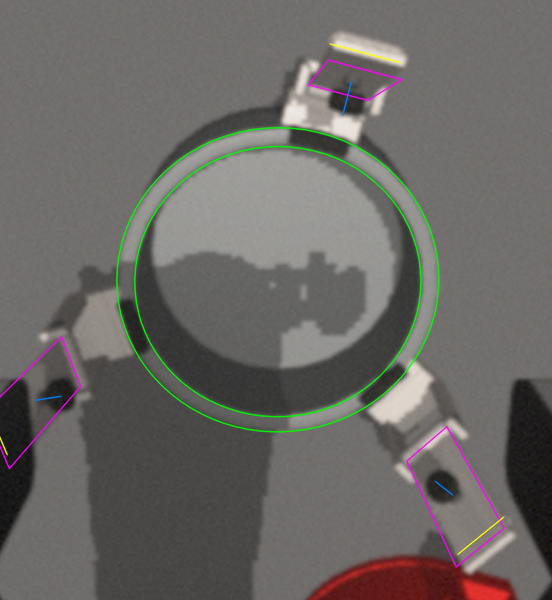

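View pics/o2.png

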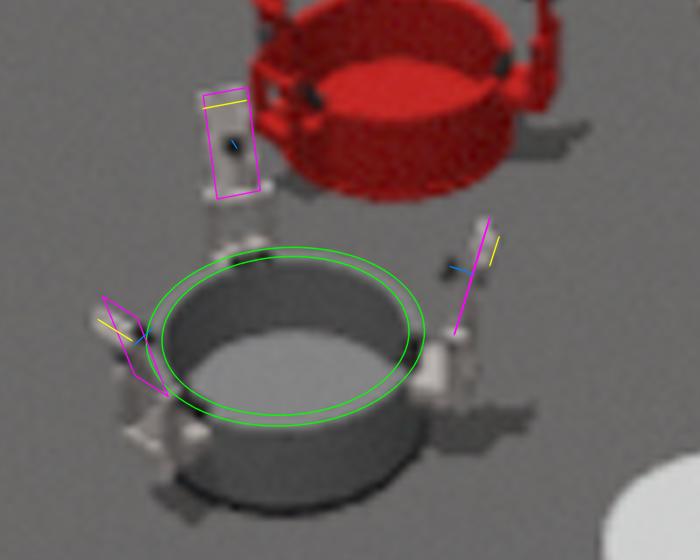

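View pics/o3.png

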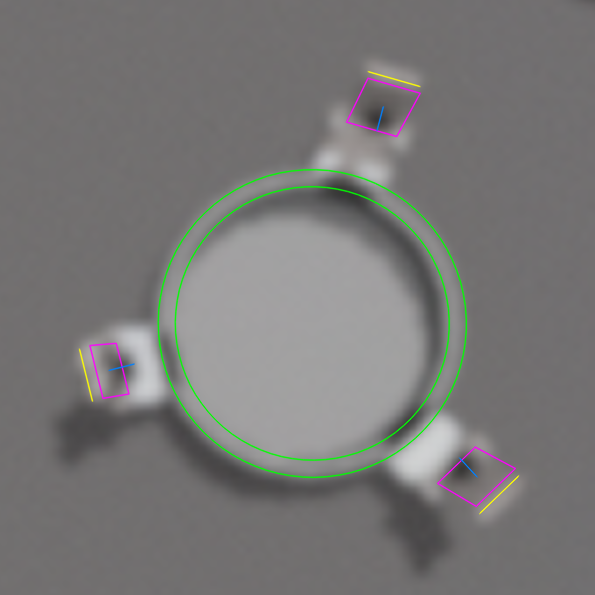

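Run:
```python
from h import *
R=down(0); x,y=.5285,.1212
arm.move_to([x,y,.16],R)
f0=np.array(status.current_wrist_force())
print(arm.move_straight([x,y,.0915],feed=.1,guard=4), status.current_tcp_pos(), np.array(status.current_wrist_force())-f0)
print(arm.tip_extent); close(); print(status.current_width(),arm.tip_extent,np.array(status.current_wrist_force())-f0)
arm.move_straight([x,y,.14],feed=.1); print(np.array(status.current_wrist_force())-f0,status.current_t(),status.current_tcp_pos())
snap("wrist","w3"); snap("scene","s3")
```

```text
False [0.52897411 0.12145286 0.09209453] [-1.91649428  0.69888441 -0.56769577]
0.0726
0.026322466066199986 0.0726 [-2.39975767  0.39210929  5.098999  ]
[-1.1461721   0.49621967 -3.34161349] 6.2 [0.52820667 0.12094937 0.13959708]
```

View pics/w3.png

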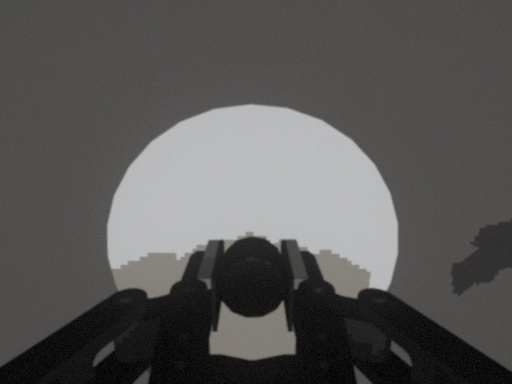

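View pics/s3.png

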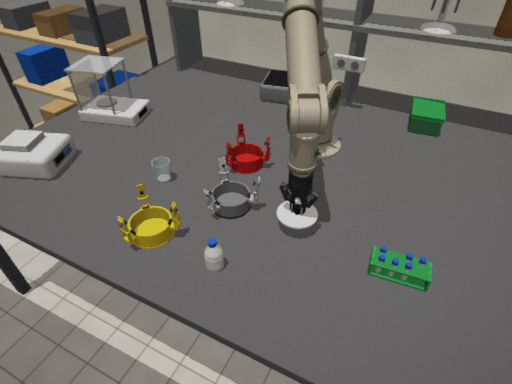

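Run:
```python
from h import *
from scipy.optimize import least_squares
s=load("w3"); print(s["tp"])
zb=s["tp"][2]-.0915  # lid base height
E=[(252,104),(202,115),(150,153),(118,200),(107,236),(397,215),(370,167),(321,122),(398,250)]
P=np.array([ray(s,u,v,zb+.016) for u,v in E])
r=least_squares(lambda q:np.hypot(P[:,0]-q[0],P[:,1]-q[1])-q[2],[.53,.12,.07]); print(r.x,r.fun*1e3)
print("knob top",ray(s,252.5,276,zb+.046))
f=[]
for i in range(5): f.append(status.current_wrist_force()); arm.sleep(.05)
print(np.round(f,2))
```

```text
[0.52820667 0.12094937 0.13959708]
[0.52776894 0.11961499 0.06856911] [ 1.43540822  0.53835247 -1.5232904  -0.81316015  1.08676708  0.53676402
 -1.56717807  0.21636891  0.08996794]
knob top [0.53421118 0.12031305 0.09409708]
[[ 0.09  0.73 -2.73]
 [-0.76  1.61 -2.3 ]
 [ 0.6  -0.14 -2.8 ]
 [ 0.3   0.28 -2.26]
 [ 0.22 -0.02 -1.56]]
```

Run:
```python
from h import *
R=down(0); x,y=.536,-.136
arm.move_straight([.5285,.1212,.27],feed=.25)
arm.move_straight([x,y,.27],feed=.25)
arm.move_straight([x,y,.165],feed=.12)
snap("scene","s4"); snap("top","t4"); snap("wrist","w4");print(status.current_t(),status.current_tcp_pos())
for n,b in (("s4",(190,145,290,225)),("t4",(255,140,340,225))):
    a=cv2.imread(f"pics/{n}.png")[b[1]:b[3],b[0]:b[2]]; cv2.imwrite(f"pics/{n}c.png",cv2.resize(a,None,fx=7,fy=7,interpolation=cv2.INTER_CUBIC))
```

```text
9.575 [ 0.53648693 -0.13612075  0.16590454]
```

View pics/s4c.png

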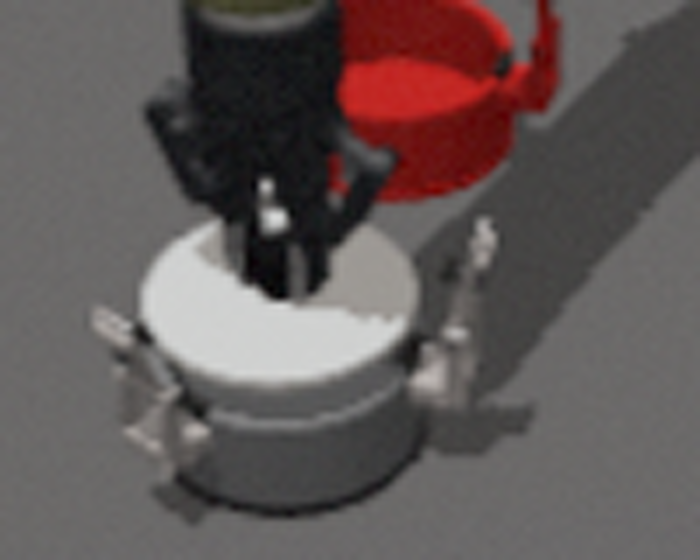

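View pics/t4c.png

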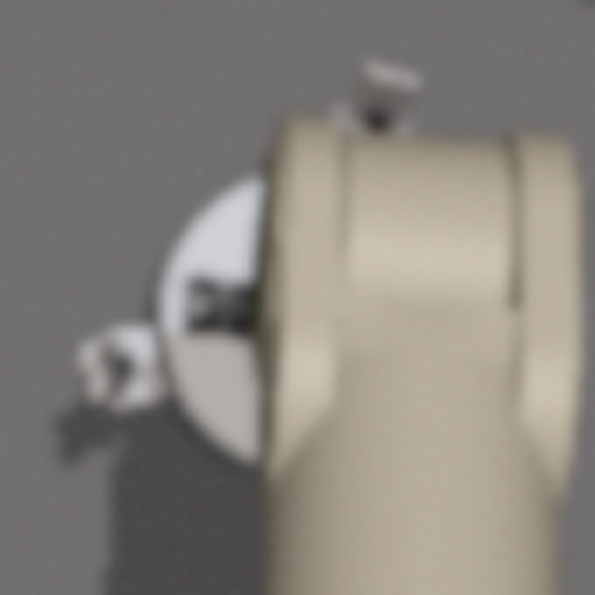

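View pics/w4.png

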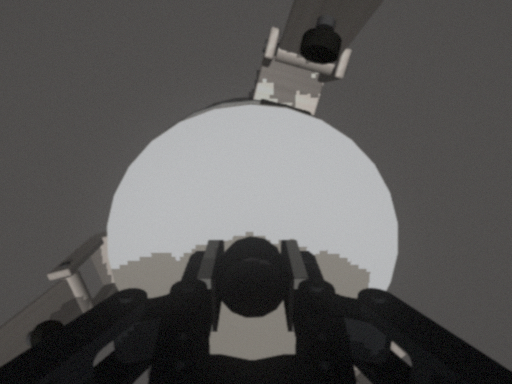

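Run:
```python
from h import *
s=load("s4"); t=np.linspace(0,2*np.pi,200)
im=cv2.imread("pics/s4.png")[145:225,190:290]; im=cv2.resize(im,None,fx=7,fy=7,interpolation=cv2.INTER_CUBIC)
zb=.1659-.0915
def dr(c,r,z,col):
    q=((proj(s,np.c_[c[0]+r*np.cos(t),c[1]+r*np.sin(t),0*t+z])+.5)*7-.5)-[190*7,145*7]
    cv2.polylines(im,[np.round(q*8).astype(np.int32)],True,col,1,cv2.LINE_AA,3); print(q.min(0),q.max(0))
dr((.5365,-.1361),.07,zb+.016,(0,0,255)); dr((.536,-.136),.072,.06,(0,255,0)); dr((.536,-.136),.072,.0,(0,255,0))
cv2.imwrite("pics/o4.png",im)
```

```text
[142.74447497 204.76337198] [417.38593457 377.54247972]
[144.68471312 246.95777296] [422.74181725 425.73426574]
[154.46784445 331.81775396] [424.27854108 512.391842  ]
```

View pics/o4.png

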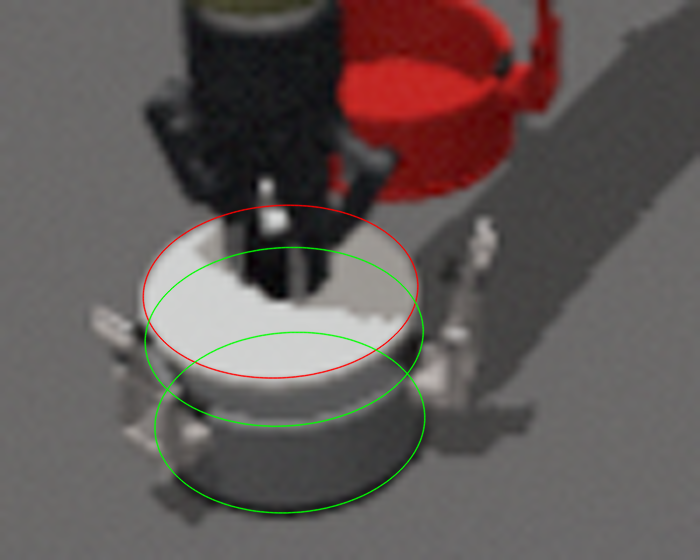

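```bash
cat >> h.py <<'E'
def F(n=6):
    f=[]
    for _ in range(n): f.append(status.current_wrist_force()); arm.sleep(.02)
    return np.mean(f,0)
E
python3 - <<'E'
from h import *
x,y=.536,-.136
arm.move_straight([x,y,.153],feed=.04,guard=5); f0=F(); print(f0,status.current_tcp_pos())
z=.151
while z>.1445:
    g=arm.move_straight([x,y,z],feed=.02,guard=4); f=F(4)-f0; print(round(z,4),g,np.round(f,2),np.round(status.current_tcp_pos()[2],4))
    if f[2]>1.8 or g: break
    z-=.0008
snap("scene","s5"); print(status.current_t())
E
```

```text
[-0.01655641 -0.15589872 -2.24856425] [ 0.53607448 -0.13597234  0.15301659]
0.151 False [ 0.28  0.31 -0.22] 0.151
0.1502 False [-0.46  0.14  0.08] 0.1502
0.1494 False [-0.32  0.28  0.14] 0.1493
0.1486 False [-0.18 -0.03  0.02] 0.1486
0.1478 False [0.18 0.91 1.52] 0.1479
0.147 False [-1.49  0.69  6.25] 0.1474
12.075
```

Run:
```python
from h import *
x,y=.536,-.136
arm.move_straight([x,y,.1476],feed=.02); print(F(4))
let_go(); arm.move_straight([x,y,.25],feed=.2)
arm.move_straight([.58,-.13,.31],feed=.2); print(status.current_t())
snap("wrist","w6"); snap("scene","s6")
for n,b,f in (("s6",(190,145,290,225),7),("w6",(120,60,380,320),2.3)):
    a=cv2.imread(f"pics/{n}.png")[b[1]:b[3],b[0]:b[2]]; cv2.imwrite(f"pics/{n}c.png",cv2.resize(a,None,fx=f,fy=f,interpolation=cv2.INTER_CUBIC))
```

```text
[-0.32963703  0.02974602  1.70225247]
14.1833
```

View pics/s6c.png

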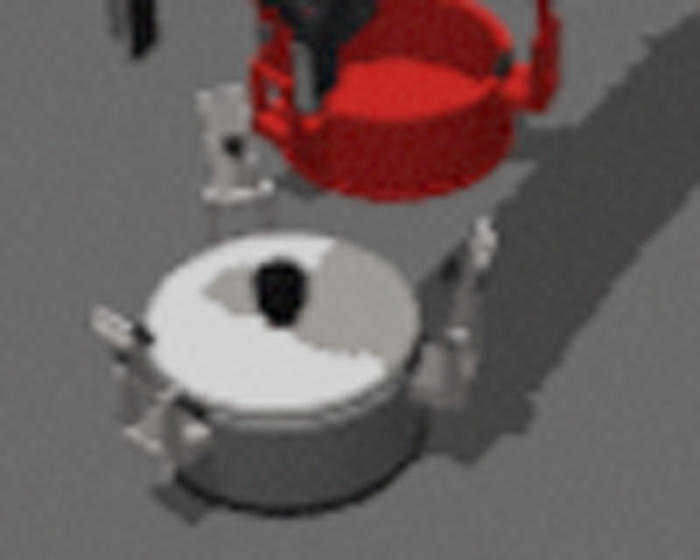

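View pics/w6c.png

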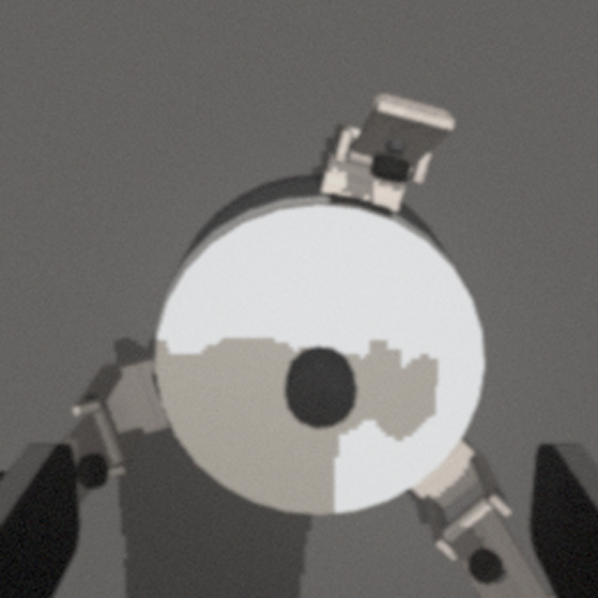

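```bash
cat > clip.py <<'E'
from h import *
C=np.array([.536,-.136]); TE=.0726
def pose(a,r,zt):
    e=np.array([np.cos(np.radians(a)),np.sin(np.radians(a))]); return np.r_[C+r*e,zt+TE]
def ridge(th):
    t=np.radians(th); return np.array([.092-.05*np.sin(t)+.007*np.cos(t), .084+.05*np.cos(t)+.007*np.sin(t)])
def wp(th):
    dr=np.interp(th,[0,45,76],[.011,.011,.0]); dz=np.interp(th,[0,30,60],[-.010,-.002,0])
    return ridge(th)+[dr,dz]
E
python3 - <<'E'
from clip import *
q0=np.array(status.current_joint_pos())
for a in (-14.5,105.5,225.5):
    for o in (0,180):
        q=[inverse_kinematics(pose(a,r,z),down(a+o)) for r,z in ((.131,.17),(.131,.118),(.043,.085))]
        print(a,o,[None if v is None else np.round(v,0).tolist() for v in q])
E
```

```text
-14.5 0 [[26.0, 33.0, -23.0, 72.0, 13.0, 77.0, -101.0], [26.0, 35.0, -23.0, 76.0, 13.0, 72.0, -101.0], [29.0, 27.0, -23.0, 93.0, 12.0, 63.0, -102.0]]
-14.5 180 [[42.0, 41.0, -52.0, 71.0, 31.0, 82.0, 68.0], [42.0, 43.0, -52.0, 75.0, 33.0, 77.0, 67.0], [49.0, 35.0, -53.0, 92.0, 29.0, 68.0, 65.0]]
105.5 0 [[38.0, 14.0, -47.0, 101.0, 11.0, 69.0, 4.0], [37.0, 18.0, -46.0, 105.0, 14.0, 64.0, 1.0], [42.0, 24.0, -43.0, 102.0, 18.0, 61.0, 8.0]]
105.5 180 [[17.0, 10.0, -21.0, 102.0, 4.0, 68.0, -170.0], [15.0, 13.0, -20.0, 106.0, 5.0, 62.0, -171.0], [21.0, 19.0, -17.0, 103.0, 6.0, 59.0, -163.0]]
225.5 0 [[83.0, 24.0, -73.0, 101.0, 24.0, 73.0, 139.0], [-37.0, 31.0, 79.0, 109.0, -33.0, 68.0, -171.0], [69.0, 39.0, -74.0, 102.0, 40.0, 71.0, 120.0]]
225.5 180 [[51.0, 11.0, -31.0, 102.0, 6.0, 69.0, -26.0], [50.0, 14.0, -31.0, 106.0, 8.0, 62.0, -28.0], [41.0, 21.0, -32.0, 103.0, 13.0, 60.0, -40.0]]
```

```bash
cat >> clip.py <<'E'
def fold(a,o):
    R=down(a+o)
    arm.move_to(pose(a,.131,.17),R); arm.move_straight(pose(a,.131,.121),feed=.15,guard=8)
    f0=F(10); e=np.array([np.cos(np.radians(a)),np.sin(np.radians(a)),0])
    log=[]
    for th in (-20,-10,0,12,24,36,48,60,70,76):
        g=arm.move_straight(pose(a,*wp(th)),feed=.08,guard=15)
        f=np.array(status.current_wrist_force())-f0; log.append((th,round(f@e,1),round(f[2],1)))
        if g: print("GUARD",th,f); break
    print(log,"t",status.current_t()); return f0
def press(a,f0,z=None,target=7.5,zmin=.078,step=.0015):
    e=np.array([np.cos(np.radians(a)),np.sin(np.radians(a)),0])
    z=ridge(76)[1] if z is None else z; log=[]
    while z>zmin:
        g=arm.move_straight(pose(a,.043,z),feed=.03,guard=6)
        f=F(4)-f0
        if f[2]>target-.6: f=(f+F(6)-f0)/2
        log.append((round(z*1e3,1),round(f@e,1),round(f[2],1)))
        if f[2]>target: break
        z-=step if f[2]<4.9 else .0004
    print(log,"tip",np.round(status.current_tcp_pos()[2]-TE,4),"t",status.current_t()); return z
E
python3 - <<'E'
from clip import *
close(); print(arm.tip_extent,status.current_width())
f0=fold(-14.5,0); np.save("f0.npy",f0); print(f0); snap("scene","s7")
a=cv2.imread("pics/s7.png")[135:235,180:300]; cv2.imwrite("pics/s7c.png",cv2.resize(a,None,fx=6,fy=6,interpolation=cv2.INTER_CUBIC))
E
```

```text
0.0726 1.906433868462304e-05
[(-20, np.float64(-0.4), np.float64(-0.8)), (-10, np.float64(-0.6), np.float64(-1.1)), (0, np.float64(0.2), np.float64(1.0)), (12, np.float64(0.1), np.float64(-0.1)), (24, np.float64(-0.8), np.float64(0.1)), (36, np.float64(-0.2), np.float64(0.2)), (48, np.float64(-0.5), np.float64(-1.0)), (60, np.float64(-0.4), np.float64(0.4)), (70, np.float64(-1.0), np.float64(-0.3)), (76, np.float64(0.3), np.float64(-1.4))] t 18.9833
[0.49811126 0.09247062 0.46536626]
```

View pics/s7c.png

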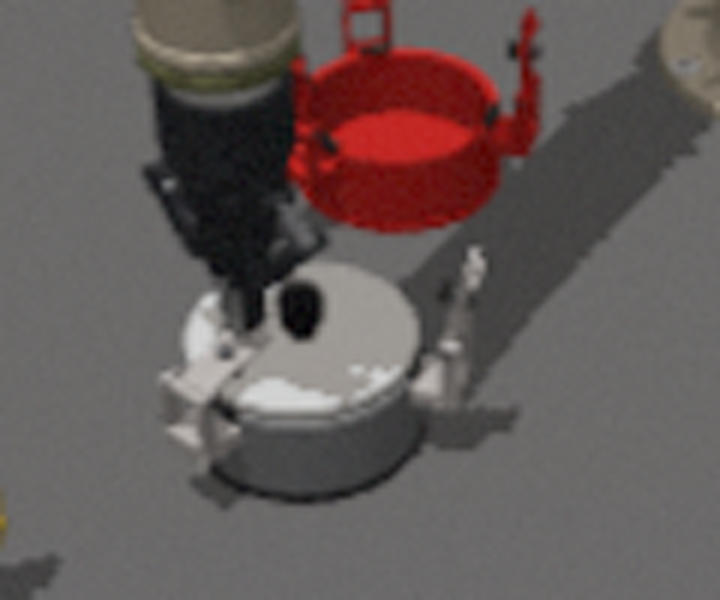

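Run:
```python
from clip import *
f0=np.load("f0.npy"); press(-14.5,f0)
```

```text
[(np.float64(102.9), np.float64(-0.2), np.float64(-0.4)), (np.float64(101.4), np.float64(-1.9), np.float64(2.4)), (np.float64(99.9), np.float64(-3.3), np.float64(2.8)), (np.float64(98.4), np.float64(-2.4), np.float64(2.5)), (np.float64(96.9), np.float64(-2.1), np.float64(2.1)), (np.float64(95.4), np.float64(-1.8), np.float64(1.8)), (np.float64(93.9), np.float64(-2.3), np.float64(2.5)), (np.float64(92.4), np.float64(-3.2), np.float64(3.5)), (np.float64(90.9), np.float64(-4.6), np.float64(5.6)), (np.float64(90.5), np.float64(-5.0), np.float64(7.6))] tip 0.091 t 22.3
```

```bash
cat >> clip.py <<'E'
def repress(a,f0,z,r=.042,target=7.6,zmin=.078):
    e=np.array([np.cos(np.radians(a)),np.sin(np.radians(a)),0])
    p=np.array(status.current_tcp_pos()); arm.move_straight(p+[0,0,.004],feed=.04); arm.move_straight(pose(a,r,z+.004),feed=.04)
    b=F(8)-f0; print("lifted",np.round([b@e,b[2]],2)); z=z+.0012; log=[]
    while z>zmin:
        arm.move_straight(pose(a,r,z),feed=.02,guard=7)
        f=F(5)-f0-b
        if f[2]>target-.8: f=(f+F(8)-f0-b)/2
        log.append((round(z*1e3,1),round(f@e,1),round(f[2],1)))
        if f[2]>target: break
        z-=.0006 if f[2]<4.5 else .0003
    print(log,"t",status.current_t()); return z
E
python3 - <<'E'
from clip import *
f0=np.load("f0.npy"); repress(-14.5,f0,.091)
E
```

```text
lifted [-0.47 -0.42]
[(92.2, np.float64(0.0), np.float64(0.0)), (91.6, np.float64(-0.0), np.float64(-0.0)), (91.0, np.float64(-1.9), np.float64(4.2)), (90.4, np.float64(-3.1), np.float64(7.7))] t 24.4583
```

```bash
cat >> clip.py <<'E'
def press2(a,f0,target=5.8,zmin=.080):
    e=np.array([np.cos(np.radians(a)),np.sin(np.radians(a)),0]); log=[]
    th=78.
    while th<101:
        r,z=ridge(th)
        g=arm.move_straight(pose(a,r,z),feed=.03,guard=6)
        f=F(4)-f0
        log.append((round(th,1),round(z*1e3,1),round(f@e,1),round(f[2],1)))
        if f[2]>target: break
        th+=1.5 if f[2]<4. else .8
    print(log,"t",status.current_t()); return z
def leave(a):
    p=np.array(status.current_tcp_pos()); arm.move_straight(np.r_[p[:2],.2+TE],feed=.25)
E
python3 - <<'E'
from clip import *
leave(0); a,o=105.5,0
f0=fold(a,o); np.save("f0b.npy",f0); z=press2(a,f0); repress(a,f0,z,target=7.8)
snap("scene","s8"); im=cv2.imread("pics/s8.png")[135:235,180:300]; cv2.imwrite("pics/s8c.png",cv2.resize(im,None,fx=6,fy=6,interpolation=cv2.INTER_CUBIC))
E
```

```text
[(-20, np.float64(-0.3), np.float64(0.6)), (-10, np.float64(0.1), np.float64(0.2)), (0, np.float64(0.3), np.float64(-0.6)), (12, np.float64(-0.2), np.float64(-0.0)), (24, np.float64(0.0), np.float64(-1.0)), (36, np.float64(-0.1), np.float64(-0.9)), (48, np.float64(1.2), np.float64(-0.3)), (60, np.float64(0.9), np.float64(-0.6)), (70, np.float64(0.1), np.float64(0.2)), (76, np.float64(-0.1), np.float64(0.9))] t 30.05
[(78.0, np.float64(101.2), np.float64(0.2), np.float64(0.4)), (79.5, np.float64(100.0), np.float64(1.1), np.float64(1.6)), (81.0, np.float64(98.7), np.float64(0.5), np.float64(1.5)), (82.5, np.float64(97.5), np.float64(0.6), np.float64(1.9)), (84.0, np.float64(96.2), np.float64(0.8), np.float64(1.4)), (85.5, np.float64(94.9), np.float64(0.5), np.float64(1.3)), (87.0, np.float64(93.6), np.float64(1.4), np.float64(1.6)), (88.5, np.float64(92.3), np.float64(1.1), np.float64(3.2)), (90.0, np.float64(91.0), np.float64(1.8), np.float64(4.9)), (90.8, np.float64(90.3), np.float64(1.7), np.float64(6.9))] t 33.2167
lifted [ 0.28 -0.39]
[(np.float64(91.5), np.float64(-0.0), np.float64(-0.2)), (np.float64(90.9), np.float64(0.7), np.float64(4.9)), (np.float64(90.6), np.float64(0.9), np.float64(6.9)), (np.float64(90.3), np.float64(0.9), np.float64(8.2))] t 35.3667
```

View pics/s8c.png

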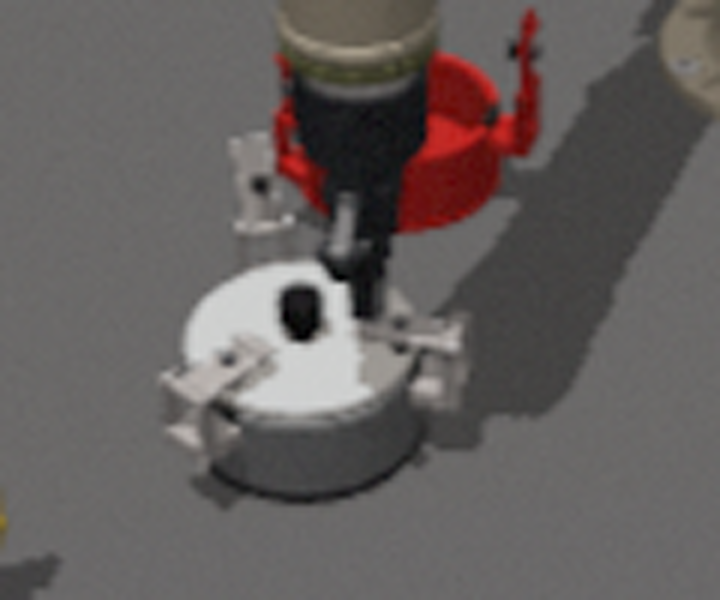

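Run:
```python
from clip import *
leave(0); a,o=225.5,180
f0=fold(a,o); np.save("f0c.npy",f0); z=press2(a,f0,target=4.3); repress(a,f0,z,target=7.4)
snap("scene","s9"); im=cv2.imread("pics/s9.png")[135:235,180:300]; cv2.imwrite("pics/s9c.png",cv2.resize(im,None,fx=6,fy=6,interpolation=cv2.INTER_CUBIC))
```

```text
[(-20, np.float64(0.2), np.float64(0.1)), (-10, np.float64(-0.6), np.float64(-0.3)), (0, np.float64(1.1), np.float64(-0.3)), (12, np.float64(0.2), np.float64(-0.7)), (24, np.float64(-0.3), np.float64(-0.1)), (36, np.float64(0.4), np.float64(-0.7)), (48, np.float64(0.1), np.float64(0.3)), (60, np.float64(-0.5), np.float64(0.5)), (70, np.float64(1.1), np.float64(-0.4)), (76, np.float64(0.1), np.float64(-0.1))] t 40.1083
[(78.0, np.float64(101.2), np.float64(-0.1), np.float64(0.7)), (79.5, np.float64(100.0), np.float64(-0.1), np.float64(1.9)), (81.0, np.float64(98.7), np.float64(-0.1), np.float64(2.4)), (82.5, np.float64(97.5), np.float64(-0.3), np.float64(1.6)), (84.0, np.float64(96.2), np.float64(-0.6), np.float64(1.5)), (85.5, np.float64(94.9), np.float64(0.5), np.float64(2.7)), (87.0, np.float64(93.6), np.float64(0.9), np.float64(4.9))] t 42.325
lifted [ 0.1  -0.14]
[(np.float64(94.8), np.float64(-0.0), np.float64(0.3)), (np.float64(94.2), np.float64(0.1), np.float64(0.1)), (np.float64(93.6), np.float64(0.2), np.float64(1.8)), (np.float64(93.0), np.float64(0.7), np.float64(5.4)), (np.float64(92.7), np.float64(0.7), np.float64(6.7)), (np.float64(92.4), np.float64(1.0), np.float64(7.8))] t 45.2667
```

View pics/s9c.png

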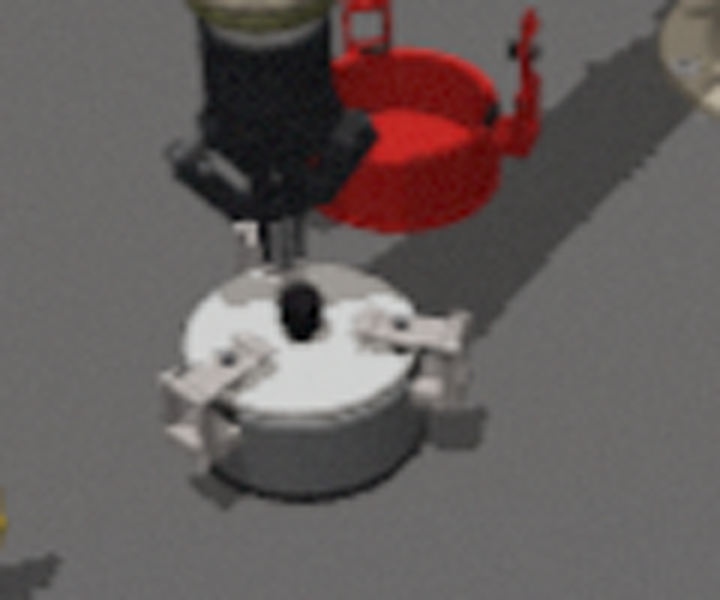

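Run:
```python
from clip import *
leave(0); a=-14.5
arm.move_to(pose(a,.042,.12),down(a)); arm.move_straight(pose(a,.042,.0945),feed=.06,guard=5)
f0=F(8); repress(a,f0,.0915-.004+.0035,target=7.8)
leave(0); arm.move_to([.60,-.13,.33],down(0)); snap("wrist","w10"); snap("scene","s10"); print(status.current_t(),F(6))
for n,b,f in (("s10",(190,145,290,225),7),("w10",(120,60,380,320),2.3)):
    im=cv2.imread(f"pics/{n}.png")[b[1]:b[3],b[0]:b[2]]; cv2.imwrite(f"pics/{n}c.png",cv2.resize(im,None,fx=f,fy=f,interpolation=cv2.INTER_CUBIC))
```

```text
lifted [ 0.   -0.18]
[(92.2, np.float64(0.2), np.float64(-0.1)), (91.6, np.float64(-0.4), np.float64(-0.0)), (91.0, np.float64(-1.5), np.float64(4.4)), (90.4, np.float64(-3.0), np.float64(6.9)), (90.1, np.float64(-3.6), np.float64(8.2))] t 50.275
51.3333 [ 0.00139945 -0.19638885 -0.41121883]
```

View pics/s10c.png

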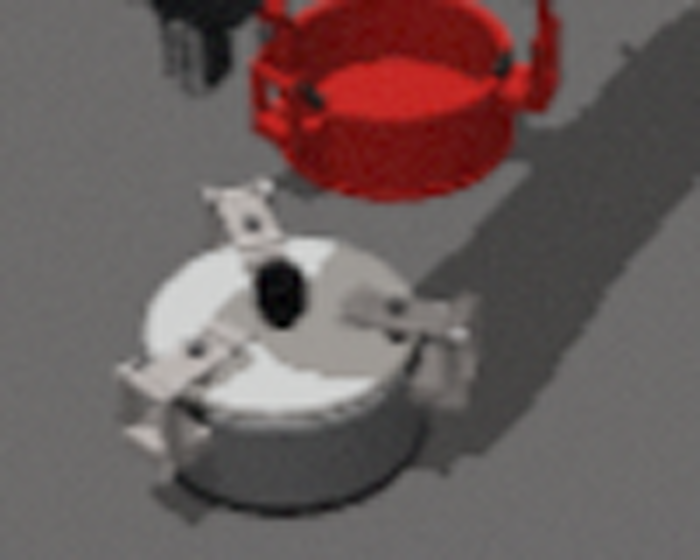

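View pics/w10c.png

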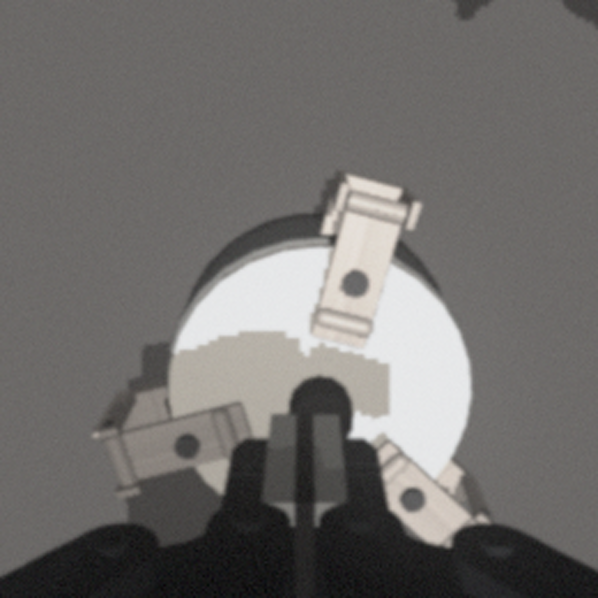

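View pics/s10.png

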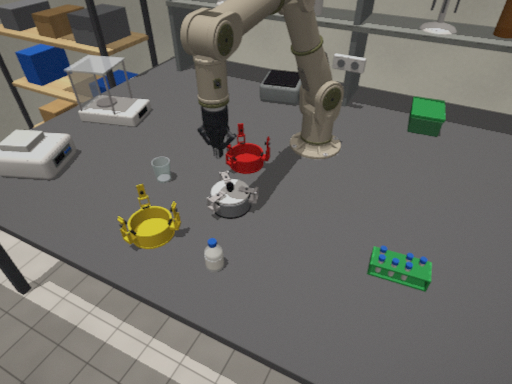

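```bash
python3 -c "
from workcell import sign_off,status
sign_off(); print(status.current_t())"
```

```text
the job is handed in; nothing more can be done
the job is handed in; nothing more can be done
```

The lid is on the grey chamber, and I folded and pressed all three clips in order a, b, c. I handed the job in at about 51.5 s, with the arm clear of everything.

- **Lid:** I lifted it by the knob and lowered it in sub-millimetre steps. It touched the pads at about 1.5 N, and the last step peaked at about 6 N before I let go. The pictures show it centred and sitting flat on the rim.
- **Clips:** Each was pressed a second time from straight above, and the force held steady while the arm was stopped. Final pushes were 8.2 N on clip_a, 8.2 N on clip_b and 7.8 N on clip_c. Hinge friction alone can hold only about 4.4 N, so each foot must be bearing on the lid. I estimate roughly 5 to 6 N under each foot, but I could not measure this directly.
- **Last pictures:** All three clips lie folded over the lid and stay there by themselves. The bottle, beaker, rack and the red and yellow chambers look unmoved.

**Checks that were less clean:**
- While pressing clip_a, the fingertip also felt about 3 N of sideways force, probably friction. I re-pressed that clip after clip_c, to the 8.2 N above, and the sideways force was still there.
- During the first presses, the force read while stopped was lower than expected while the clip was still turning, about 1.5 to 2.5 N instead of 4.4 N. The peak while moving may therefore have been somewhat higher than the readings. I estimate it stayed under the 11 N limit, and I approached clip_c more gently for that reason.

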